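# Clamp the drill-guide cover on the boring jig

## Task

The bung in the boring jig is to be drilled. Reaching round the left end of the glass screen, pick up the drill-guide cover by its guide block, bring it over the jig, square with it and with the cover's round cap at the pin end, feel for the pin hidden beneath until the cover drops onto it, and press the cover fully home against the spring. Finish like that, fingers still on the cover and holding it pressed down; if let go, the spring lifts it.

Things in the scene. Friction and masses are not known exactly. Their poses are not given: they have to be found in the camera images.
- jig: Boring jig, fixed to the table: wooden block on a thin steel foot plate, 36 mm high with a flat top, x from -60 to +44 mm, y from -38 to +38 mm. Origin on the underside, on the axis of a round sprung cup let into the top, z up. A steel pin stands on the top towards the jig's -x end. The jig's +x points left and back towards the robot. It and the cover may have changed places.
- pin_foot (a point): Foot of the jig's upright pin, on the block's top face, 38 mm from the cup's centre along the jig's -x. The steel pin is 12 mm in diameter and 16 mm high, its tip chamfered by 2 mm.
- cup_mouth (a point): Centre of the cup, level with the block's top face (36 mm above the underside). In the cup (inner diameter 32 mm) stands the bung.
- nest (a joint): Sprung cup, pressed depth in m: 0 = up, grows downward, stop at 0.009. The spring resists with 6 N at 0 and 0.8 N more per mm; the bung under the fully seated cover presses it to about 0.006 (about 11 N). Friction is small.
- bung: Grey rubber bung, loose, 28 mm wide, 27 mm high, already standing in the cup, its top 6 mm above the block's top face; origin at the centre of its underside. Leave it in the cup.
- cover: Loose drill-guide cover, about 0.25 kg, flat on the table, right way up: aluminium plate 10 mm thick, x -56 to +32, y -30 to +30 mm. Origin on its underside, on the axis of the guide, z up; its +x points left and back towards the robot. Fully home, the underside lies flat on the jig's top face, its x along the jig's x and the origin over the cup.
- guide_top (a point): Centre of the top of the cover's square steel guide block: 28 x 28 mm, from 10 to 50 mm above the plate's underside, with a 10 mm drill hole right through. Grip it across the cover's y (fingers on its +y and -y faces), clear of the cap; the tool may lean over in the cover's x-z plane.
- bore_mouth (a point): Mouth of the blind bore in the cover's underside, at the cover's x = -38 mm, hidden under a round cap 24 mm wide that rises to 24 mm above the underside. The bore is 16 mm in diameter (2 mm of play all round the pin), 20 mm deep, its mouth chamfered by 2 mm.
- screen_edge (a point): Left post of a clear, solid glass screen (fixed) between robot and table: it runs from this post along -y, at the same x, 0.86 m to the right, and stands 0.70 m high. The arm must pass the post on its left (+y) side; to reach table points it hides, keep the wrist well left and lean the tool (25 to 45 degrees, more for points farther right) so that the fingers point right.
Things that resemble listed ones, but are neither listed nor needed, are in the scene too. Several things have the shape of the cover; the one meant has the colours described above. Leave any purple look-alike of the bung alone.

How it is judged:
On the way:
1. the cover has dropped onto the pin, the pin inside the bore (horizontal distance between bore_mouth and pin_foot below 0.005 m and z of bore_mouth in the frame of jig below 0.048 m), for 0.1 s.
At the end, for the whole second after the job is handed in: Cover's bore on the pin (4 mm), cover square with the jig (6 degrees) and home on the block (2 mm), bung upright under it with the cup pressed at least 4 mm; fingers still on the cover (3 N or more), holding it down at rest (horizontal distance between bore_mouth and pin_foot below 0.004 m and z of each of bore_mouth, cover in the frame of jig below 0.038 m and angle between the x axis of cover and the x axis of jig, either way round below 0.1 rad and value of joint nest above 0.004 m and horizontal distance between bung and cup_mouth below 0.009 m and angle between bung's own z axis and vertical below 0.35 rad and contact force between the fingers and cover above 3 N and linear speed of cover below 0.01 m/s); the arm keeps its last pose, push and grip.
It also fails if it takes over 45 s, if anything falls off the work surface, if the arm or the gripper's body presses on something with over 40 N, if the wrist force passes 120 N, or if a joint passes its speed limit or range.

## Robot

A 6-joint arm with a two-finger parallel gripper is mounted at the origin on a cart in front of the work surface, level with it; the furniture and walls round the work are solid. World frame = base frame: x ahead of the robot, y to its left, z up, the work surface at z = 0. Lengths are in m, angles in rad, forces in N, time in s.
With the tool pointing down it reaches from about 0.35 to 0.775 m from the base axis. Payload 5.5 kg.
Tool frame: the origin (TCP) lies at the very end of the fingers, on their centre line; the grasp point (between the pads) lies 19 mm behind it; z points along the fingers, y is the line along which they close (so a half turn about z gives the same grasp; the last joint's range is limited). The gripper opens to 85 mm and grips with 20 to 120 N. Pads are 22 mm wide; open, the fingers measure 114 mm over their backs; the gripper's body (76 mm by 85 mm) begins 54 mm behind the grasp point. The pads swing forward as they close: fully open they stand 13 mm farther back than shut.
Start: joints at [1.152, 0.313, 0.046, 1.304, 0, 1.431], TCP at [0.158, 0.553, 0.231] pointing down, gripper open.
Joint ranges: [-2.76, 2.76], [-0.86, 1.69], [-1.03, 1.26], [-2.2, 2.34], [-1.47, 1.5], [-3.14, 3.14]. Speed limits (rad/s): [2.57, 2.57, 3.14, 3.14, 3.14, 3.14].

## Interface

Orientations are given as a unit quaternion [w, x, y, z].
In Python, from station import env gives the robot as it stands.
- The arm moves only by the tool jog_arm, never from a script. Its argument "targets" is one flat list of numbers, 4 for each row, row after row: the shift along the tool's x, y, z in mm, then the turn about the tool's z in rad. In form: [dx, dy, dz, spin, dx, dy, dz, spin, ...]. A call has 1 to 8 rows; each row shifts and turns the commanded pose from where the row before left it, along the tool's axes as they then stand; what a row does not reach is not made up. A row lasts 1/10 s, in which the tool goes at most 50 mm and 8.59 degrees, less where a joint would pass 70% of its speed; a pose out of reach is approached as far as the arm can. A call with a gripper value outside its range is refused whole. "hand" is the gripper command: -1 is fully open, 1 is shut, values between are in proportion, set as the call begins (left out, the last holds). The fingers move at their own pace and stop on an object; "force" is the grip in N (left out, the last holds). Time passes only in rows, so rows that do not move let the fingers close. It gives the time, the measured TCP pose, the force, the opening and the grip force at its end, in the units of the state.
- env.state(): the state, without advancing time (a new reading comes with each control period).
- env.camera(name): name is "scene" or "top"; returns the picture (384x512x3 uint8, red, green, blue); there is no depth.
- env.get_calibration(name): a dict with "fx", "fy", "cx", "cy" (pixels), "rvec" (rotation vector, rad) and "tvec" (3), from world to camera coordinates, as OpenCV has them. Camera axes: x right, y down, z forward; pixel columns grow to the right and rows downward; lengths in m; the calibration is good to about 2 mm. A picture is of the moment at which its call begins. get_calibration takes no time and is no camera call.
- env.close_job(): hands the job in; it is judged then, once.
The state is a dict: "t": time; "qpos": joint angles; "dq": joint speeds; "joint_efforts": joint torques, N m; "tcp_pos": TCP position; "tcp_rot": TCP orientation; "contact_force": force on the tool from outside, world axes, zero at the start; "moment": the same for the moment, N m; "grip_width": opening from 0.0 (shut) to 1.0 (fully open); "finger_force": force on a finger pad.
Only numpy, scipy, OpenCV 4.12 (cv2) and the standard library are available. Lean on these libraries where they do the work, as an engineer would, in place of code of your own. Each camera call takes 0.05 s, during which the arm holds its last target. There are 200 camera calls.

## Working session

There is one attempt and no reset: what is moved stays moved. The work goes in short steps, Python scripts to look and compute and a tool call to move; the robot and the scene stay as the last step left them, time stands still between calls to the robot, and variables do not carry over. Pictures are saved under pics/ and viewed, at most 10 in all, crops included, and the job is handed in when it is done.

Besides the shell and the picture viewer there is one more tool, called after ">>>" in YAML: its name, and indented under it one key for each argument. jog_arm: Moves the arm, as the interface text tells. Its arguments: {"type":"object","properties":{"targets":{"type":"array"},"hand":{"type":"number"},"force":{"type":"number"}},"required":["targets"]}

```bash
ls; mkdir -p pics; python3 - <<'E'
from station import env
import cv2,numpy as np
for n in("scene","top"):
    im=env.camera(n)[:,:,::-1]; cv2.imwrite(f"pics/{n}0.png",cv2.resize(im,None,fx=1.5,fy=1.5,interpolation=cv2.INTER_CUBIC)); cv2.imwrite(f"pics/{n}_raw.png",im)
    c=env.get_calibration(n);R=cv2.Rodrigues(np.array(c['rvec'],float))[0];print(n,c['fx'],c['cx'],c['cy'],-R.T@np.array(c['tvec']))
print(env.state())
E
```

```text
pics
scene 351.06562076213555 255.11090137142307 193.12471456197446 [0.77619542 0.88052993 0.75728807]
top 405.12189904328517 254.54966940776197 195.14967145112547 [0.36095186 0.26400473 1.30855739]
{'t': 0.1, 'qpos': array([1.15239178e+00, 3.13937361e-01, 4.50837810e-02, 1.30357810e+00,
       9.87331116e-08, 1.43117659e+00]), 'dq': array([-0.00195551, -0.00385642,  0.00393655,  0.00112542,  0.0012865 ,
        0.00127465]), 'joint_efforts': array([ 3.22052889e-03, -4.81723130e+01,  2.99245656e+01,  1.25751510e-02,
       -1.09355713e-04,  4.04418216e-06]), 'tcp_pos': array([0.15806842, 0.55237872, 0.23048756]), 'tcp_rot': array([-2.25241114e-04,  1.38941388e-01,  9.90300269e-01, -7.86043575e-04]), 'contact_force': array([-0.15248874,  0.34531713, -0.09090971]), 'moment': array([-0.02981715, -0.00162303, -0.02487295]), 'finger_force': 0.0, 'grip_width': 0.9983802778350517}
```

View pics/scene0.png

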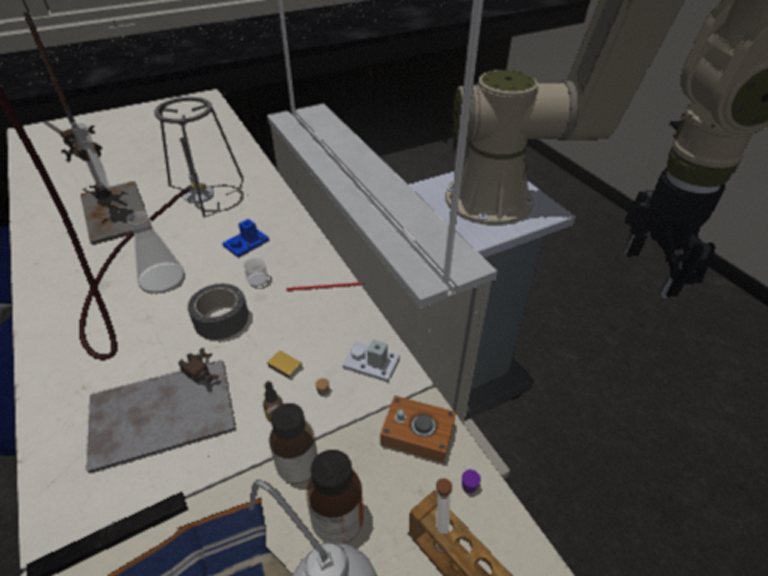

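View pics/top0.png

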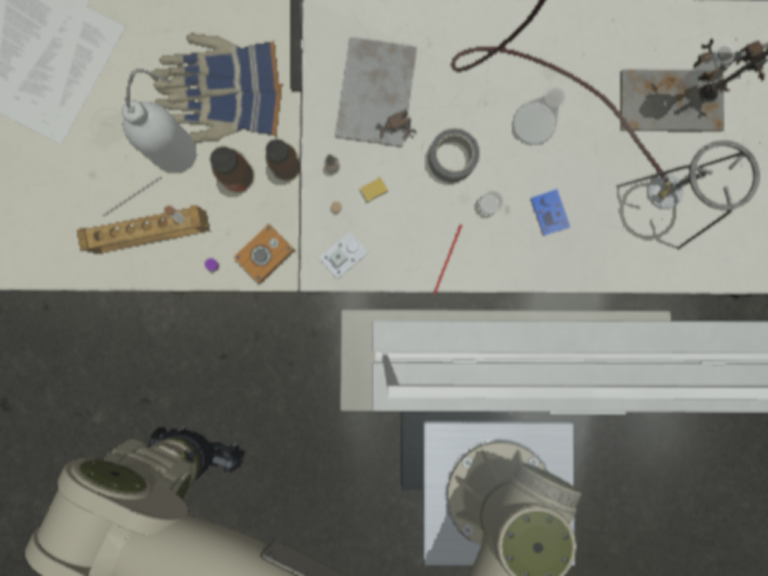

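The cover candidates in the top view are the white/silver one at (342,254) and the blue one at (550,212). Only the silver one has the aluminium plate and steel block described. The jig is the orange wooden block at (265,254). I'll confirm this in one enlarged crop.

```bash
python3 - <<'E'
import cv2,numpy as np
a=cv2.imread("pics/top_raw.png")[140:195,150:255]; b=cv2.imread("pics/scene_raw.png")[220:312,220:312]
a=cv2.resize(a,(798,418),interpolation=cv2.INTER_CUBIC)
cv2.imwrite("pics/c_top.png",a); cv2.imwrite("pics/c_sc.png",cv2.resize(b,(598,598),interpolation=cv2.INTER_CUBIC))
E
```

```text
(no output)
```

View pics/c_top.png

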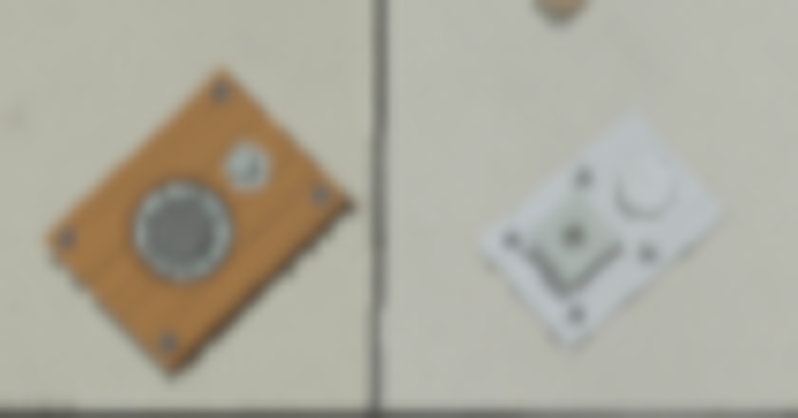

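View pics/c_sc.png

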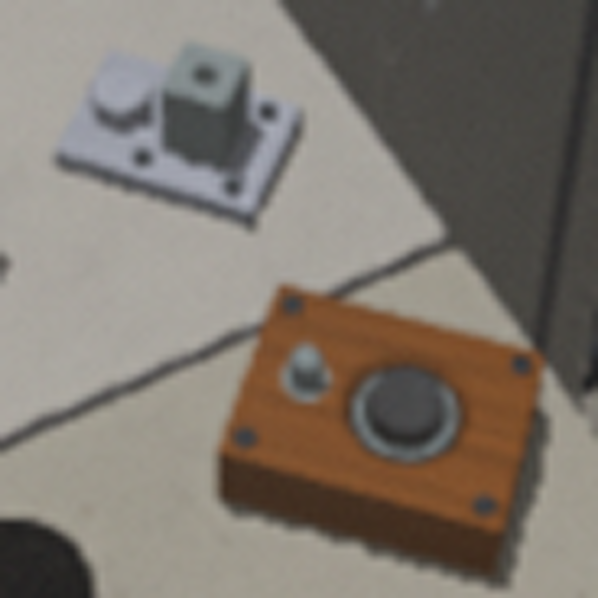

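The crop confirms the silver cover: grey block with the hole at crop (573,236) and white cap at (646,187). The jig has its pin at (250,165) and cup at (183,230). I'll fit the poses from both views.

```bash
cat > h.py <<'E'
import numpy as np,cv2
from station import env
from scipy.optimize import least_squares
from scipy.spatial.transform import Rotation as Ro
def proj(n,P):
    c=env.get_calibration(n);K=np.array([[c['fx'],0,c['cx']],[0,c['fy'],c['cy']],[0,0,1]])
    return cv2.projectPoints(np.array(P,float),np.array(c['rvec'],float),np.array(c['tvec'],float),K,None)[0][:,0]
def w(p,P): 
    return Ro.from_euler('z',p[2]).apply(np.array(P)/1e3)+[p[0],p[1],p[3] if len(p)>3 else 0]
def fit(obs,p0,loss='soft_l1'):
    f=lambda p:np.concatenate([(proj(n,w(p,[a for a,_ in o]))-np.array([b for _,b in o])).ravel() for n,o in obs.items()])
    r=least_squares(f,p0,loss=loss,f_scale=.7);return r.x,f(r.x).reshape(-1,2)
T=lambda u,v:((u+.5)/7.6-.5+150,(v+.5)/7.6-.5+140)
S=lambda u,v:((u+.5)/6.5-.5+220,(v+.5)/6.5-.5+220)
def tool():
    s=env.state();R=Ro.from_quat(np.array(s['tcp_rot'])[[1,2,3,0]]);return s,R.as_matrix(),np.array(s['tcp_pos'])
E
python3 - <<'E'
from h import *
np.set_printoptions(precision=4,suppress=True)
cov={'top':[((-56,30,10),T(722,213)),((-56,-30,10),T(632,112)),((32,30,10),T(570,343)),((32,-30,10),T(483,243)),((0,0,50),T(573,236)),((-38,0,24),T(648,185))],
'scene':[((-56,-30,10),S(60,152)),((32,-30,10),S(252,212)),((32,30,10),S(300,108)),((-56,30,10),S(108,57)),((0,0,50),S(205,74)),((-38,0,24),S(122,90))]}
jig={'top':[((-60,-38,36),T(221,70)),((-60,38,36),T(348,198)),((44,38,36),T(172,366)),((44,-38,36),T(50,238)),((0,0,36),T(183,230)),((-38,0,52),T(250,163))],
'scene':[((-60,38,36),S(280,288)),((44,38,36),S(540,352)),((-60,-38,36),S(222,452)),((44,-38,36),S(500,530)),((0,0,42),S(405,400)),((-38,0,52),S(306,348))]}
for n,o,p in(('cov',cov,[.6,.3,2.3]),('jig',jig,[.6,.45,2.3])):
    for q in(p,p+[0.]):
        x,r=fit(o,q);print(n,x,np.degrees(x[2]));
    print(r.round(1).tolist())
# post from top (raw): base & top
for n in('top','scene'): print(n,[proj(n,[[x,y,0]])[0].round(0).tolist() for x,y in((.3,.1),(.3,.3),(.45,.3))])
# screen post: top view upper end px and scene line
c=env.get_calibration('scene');R=cv2.Rodrigues(np.array(c['rvec']))[0];C=-R.T@np.array(c['tvec'])
# plane of scene pixel: post pixels (452/1.5,262/1.5),(474/1.5,60/1.5); 
def ray(n,u,v):
    c=env.get_calibration(n);R=cv2.Rodrigues(np.array(c['rvec']))[0];C=-R.T@np.array(c['tvec']);return C,R.T@np.array([(u-c['cx'])/c['fx'],(v-c['cy'])/c['fy'],1])
def f(p): # post x,y
    C,d=ray('scene',452/1.5,262/1.5);C2,d2=ray('top',388/1.5,356/1.5)
    return np.r_[C[:2]+p[2]*d[:2]-p[:2],C2[:2]+p[3]*d2[:2]-p[:2]]
for v in(262,150,60):
    C,d=ray('scene',474/1.5-(v-60)*22/202/1.5,v/1.5)
    print('scene dir az',np.degrees(np.arctan2(d[1],d[0])))
for u,v,z in((378,357,.0),(378,357,.1),(392,398,.7)):
    C,d=ray('top',u/1.5,v/1.5);print('top at z',z,C+d*(z-C[2])/d[2])
E
```

```text
cov [0.5004 0.3448 2.2947] 131.47392609235962
cov [ 0.4998  0.3429  2.2971 -0.0062] 131.61392047802312
[[0.4, 0.2], [0.0, -0.3], [-0.1, 1.0], [-0.9, 0.3], [0.1, 0.3], [-0.3, 0.1], [-1.1, 0.2], [-0.1, 0.2], [-0.0, -0.3], [0.1, -0.9], [-0.2, 0.2], [-0.4, 0.2]]
jig [0.5034 0.5077 2.3437] 134.2855230284859
jig [ 0.5026  0.5062  2.3531 -0.0068] 134.82039764792498
[[0.4, -0.2], [0.4, -0.1], [-0.1, 0.8], [-0.8, 0.5], [0.1, 0.4], [-1.0, 0.2], [-0.7, -0.6], [0.4, 0.2], [-0.9, -0.0], [-0.1, 0.0], [-0.1, -0.3], [-0.2, 1.2]]
top [[301.0, 235.0], [239.0, 234.0], [239.0, 188.0]]
scene [[270.0, 169.0], [303.0, 207.0], [260.0, 225.0]]
scene dir az -127.99256433943373
scene dir az -127.79543717721891
scene dir az -127.67774280364253
top at z 0.0 [0.2883 0.2573 0.    ]
top at z 0.1 [0.2939 0.2578 0.1   ]
top at z 0.7 [0.2866 0.2468 0.7   ]
```

>>> jog_arm:
  targets: [-37, 7, 0, 0, -37, 7, 0, 0, -37, 7, 0, 0, -37, 7, 0, 0, -37, 7, 0, 0, -37, 7, 0, 0, 0, 0, 0, 0.14, 0, 0, 0, 0.14]

```text
t: 0.9
tcp_pos: [0.3847, 0.5313, 0.23]
tcp_rot: [-0.0, 0.28, 0.96, -0.001]
contact_force: [-0.3, 0.0, -0.3]
grip_width: 1.0
finger_force: 0.0
```

```bash
python3 - <<'E'
from h import *
np.set_printoptions(precision=4,suppress=True)
s,R,p=tool();print(s['qpos'],p,'\n',R,s['contact_force'],s['t'])
E
```

```text
[0.8218 0.4795 0.2901 1.3832 0.0001 1.3887] [0.3847 0.5313 0.23  ] 
 [[-0.8436  0.537  -0.0013]
 [ 0.537   0.8436 -0.0013]
 [ 0.0004 -0.0018 -1.    ]] [-0.2529  0.0193 -0.2706] 0.9
```

```bash
cat >> h.py <<'E'
def both(fn):
    a=env.camera('scene');b=env.camera('top')
    cv2.imwrite(f'pics/{fn}_s.png',a[:,:,::-1]);cv2.imwrite(f'pics/{fn}_t.png',b[:,:,::-1])
    m=np.hstack([cv2.resize(x,(400,300),interpolation=cv2.INTER_AREA) for x in(a,b)])
    cv2.imwrite(f'pics/{fn}.png',m[:,:,::-1])
E
python3 -c "
from h import *
both('v1')"
```

```text
(no output)
```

View pics/v1.png

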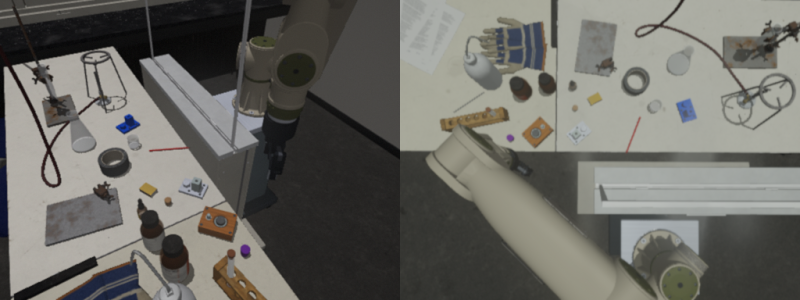

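```bash
python3 - <<'E'
from h import *
np.set_printoptions(precision=3,suppress=True)
s,R,p=tool();q1=s['qpos'][0];er=np.array([np.cos(q1),np.sin(q1),0]);el=np.array([-er[1],er[0],0])
ims={n:cv2.imread(f'pics/v1_{n[0]}.png') for n in('scene','top')}
crops={'scene':(330,0,512,230),'top':(20,130,380,384)}
k=2
out=[]
for n,(a,b,c,d) in crops.items():
    im=cv2.resize(ims[n][b:d,a:c],None,fx=k,fy=k,interpolation=cv2.INTER_CUBIC) if n=='scene' else ims[n][b:d,a:c].copy()
    kk=k if n=='scene' else 1
    for z in np.arange(.3,.75,.1):
        for lat,col in((.08,(0,0,255)),(.16,(255,0,0)),(0.0,(0,255,0))):
            P=[[*(er*r+el*lat)[:2],z] for r in(.25,.45,.645)]
            for (u,v),r in zip(proj(n,P),(2,3,4)):
                cv2.circle(im,(int((u-a)*kk),int((v-b)*kk)),r,col,-1)
            if lat==.08: cv2.putText(im,f'{z:.1f}',(int((u-a)*kk)+5,int((v-b)*kk)),0,.4,(0,0,0),1)
    out.append(im)
H=max(i.shape[0] for i in out);out=[cv2.copyMakeBorder(i,0,H-i.shape[0],0,0,cv2.BORDER_CONSTANT) for i in out]
cv2.imwrite('pics/arm.png',np.hstack(out)[:600,:800])
def ray(n,u,v):
    c=env.get_calibration(n);R=cv2.Rodrigues(np.array(c['rvec']))[0];C=-R.T@np.array(c['tvec']);return C,R.T@np.array([(u-c['cx'])/c['fx'],(v-c['cy'])/c['fy'],1])
for u,v in((500,160),(400,97),(373,80)):
    C,d=ray('scene',u,v);print('wall foot',[(C+d*(z-C[2])/d[2]) for z in(-.6,-.8)])
E
```

```text
wall foot [array([-1.396,  0.07 , -0.6  ]), array([-1.716, -0.049, -0.8  ])]
wall foot [array([-1.431, -0.818, -0.6  ]), array([-1.756, -1.069, -0.8  ])]
wall foot [array([-1.443, -1.145, -0.6  ]), array([-1.771, -1.443, -0.8  ])]
```

View pics/arm.png

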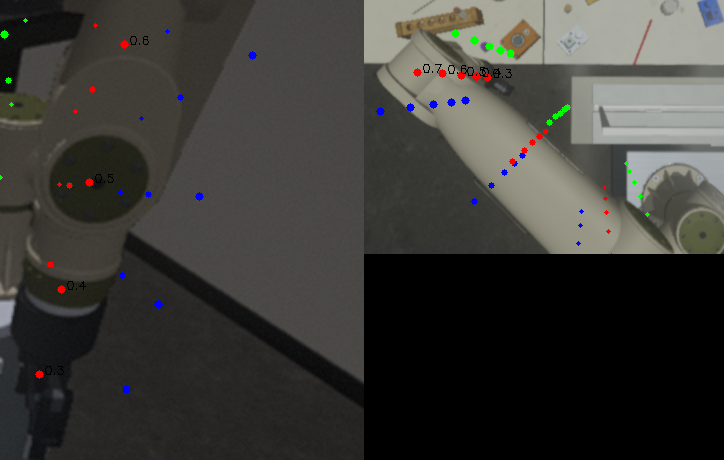

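>>> jog_arm:
  targets: [41, -26, 0, 0, 41, -26, 0, 0, 41, -26, 0, 0, 41, -26, 0, 0, 41, -26, 0, 0, 41, -26, 0, 0, 41, -26, 0, 0, 41, -26, 0, 0]

```text
t: 1.8
tcp_pos: [-0.0074, 0.529, 0.2314]
tcp_rot: [-0.0, 0.274, 0.962, 0.0]
contact_force: [-0.1, 0.5, 0.3]
grip_width: 1.001
finger_force: 0.0
```

```bash
cat > st.py <<'E'
from h import *
np.set_printoptions(precision=3,suppress=True)
s,R,p=tool();z=R[:,2]
print('q',s['qpos'],'p',p,'t',s['t'],'\nR',R.ravel().round(3),'lean',np.degrees(np.arccos(-z[2])).round(2),'dir',np.degrees(np.arctan2(z[1],z[0])).round(1),'yaz',np.degrees(np.arctan2(R[1,1],R[0,1])).round(2),'F',s['contact_force'],s['moment'],'g',s['grip_width'],s['finger_force'])
E
python3 st.py
```

```text
q [ 1.433  0.224 -0.073  1.273  0.     1.988] p [-0.007  0.529  0.231] t 1.8 
R [-0.85   0.527  0.     0.527  0.85   0.     0.     0.    -1.   ] lean 0.02 dir 83.9 yaz 58.22 F [-0.111  0.523  0.273] [ 0.072  0.011 -0.028] g 1.0008753824904224 0.0
```

>>> jog_arm:
  targets: [11, -48, 0, 0, 11, -48, 0, 0, 11, -48, 0, 0, 11, -48, 0, 0, 11, -48, 0, 0, 11, -48, 0, 0, 11, -48, 0, 0, 11, -48, 0, 0]

```text
t: 2.6
tcp_pos: [-0.2843, 0.2487, 0.2315]
tcp_rot: [-0.0, 0.274, 0.962, 0.0]
contact_force: [-2.0, 1.3, 0.4]
grip_width: 0.996
finger_force: 0.0
```

```bash
python3 st.py
```

```text
q [ 2.209 -0.071 -0.397  1.244 -0.     2.764] p [-0.284  0.249  0.231] t 2.6 
R [-0.85   0.527 -0.001  0.527  0.85   0.001  0.001  0.    -1.   ] lean 0.06 dir 126.4 yaz 58.21 F [-1.988  1.286  0.379] [ 0.035  0.057 -0.016] g 0.9959656343808175 0.0
```

>>> jog_arm:
  targets: [-28, -11, 0, 0, -28, -11, 0, 0, -28, -11, 0, 0, -14, -5, 0, 0, 0, 0, 0, 0]

```text
t: 3.1
tcp_pos: [-0.2194, 0.1647, 0.2312]
tcp_rot: [-0.0, 0.274, 0.962, 0.0]
contact_force: [0.2, 0.3, 0.2]
grip_width: 0.993
finger_force: 0.0
```

```bash
python3 st.py
```

```text
q [ 2.202 -0.287 -0.564  1.293 -0.     2.756] p [-0.219  0.165  0.231] t 3.1 
R [-0.85   0.526  0.     0.526  0.85   0.     0.     0.    -1.   ] lean 0.01 dir 89.0 yaz 58.24 F [0.244 0.274 0.184] [ 0.047 -0.002 -0.032] g 0.9931921415088875 0.0
```

```bash
cat > k.py <<'E'
import numpy as np
from scipy.optimize import least_squares
D=[([.3139,.0451],[.1581,.5524],.2305),([.4795,.2901],[.3847,.5313],.23),([.224,-.073],[-.007,.529],.231),([-.071,-.397],[-.284,.249],.231),([-.287,-.564],[-.2194,.1647],.2312)]
def f(p):
    r0,z0,L2,L3,a,b=p;e=[]
    for (q2,q3),xy,z in D:
        r=np.sqrt(np.hypot(*xy)**2-.0802**2)
        e+=[r0+L2*np.sin(q2+a)+L3*np.cos(q2-q3+b)-r, z0+L2*np.cos(q2+a)-L3*np.sin(q2-q3+b)-z]
    return np.array(e+[.001*p[4],.001*p[5],.0003*p[0]])
s=least_squares(f,[0,0,.45,.4,0,0]);p=s.x
print(p.round(4),(s.fun*1e3).round(2))
for q2 in(-.5,-.3,0,.2):
  for q3 in(.2,.5,.8,1.1): print(q2,q3,'q4',round(np.pi/2-q2+q3,2),'r',(p[0]+p[2]*np.sin(q2+p[4])+p[3]*np.cos(q2-q3+p[5])).round(3),'z',(p[1]+p[2]*np.cos(q2+p[4])-p[3]*np.sin(q2-q3+p[5])).round(3))
E
python3 k.py
```

```text
[-2.200e-03 -2.108e-01  5.177e-01  4.146e-01  3.000e-04 -1.451e-01] [ 0.26 -0.15 -0.08  0.03 -0.17  0.15 -0.04 -0.03  0.03  0.    0.   -0.15
 -0.  ]
-0.5 0.2 q4 2.27 r 0.025 z 0.554
-0.5 0.5 q4 2.57 r -0.079 z 0.621
-0.5 0.8 q4 2.87 r -0.198 z 0.655
-0.5 1.1 q4 3.17 r -0.322 z 0.652
-0.3 0.2 q4 2.07 r 0.176 z 0.533
-0.3 0.5 q4 2.37 r 0.088 z 0.62
-0.3 0.8 q4 2.67 r -0.022 z 0.677
-0.3 1.1 q4 2.97 r -0.144 z 0.698
0 0.2 q4 1.77 r 0.388 z 0.447
0 0.5 q4 2.07 r 0.329 z 0.556
0 0.8 q4 2.37 r 0.241 z 0.643
0 1.1 q4 2.67 r 0.131 z 0.7
0.2 0.2 q4 1.57 r 0.511 z 0.356
0.2 0.5 q4 1.87 r 0.475 z 0.475
0.2 0.8 q4 2.17 r 0.406 z 0.578
0.2 1.1 q4 2.47 r 0.309 z 0.655
```

>>> jog_arm:
  targets: [0, 0, -50, 0, 0, 0, -50, 0, 0, 0, -50, 0, 0, 0, -50, 0, 0, 0, -50, 0, -37, -15, 0, 0, -37, -15, 0, 0, -37, -15, 0, 0]

```text
t: 3.9
tcp_pos: [-0.1503, 0.0697, 0.4818]
tcp_rot: [-0.0, 0.275, 0.962, 0.0]
contact_force: [0.2, -0.1, -0.6]
grip_width: 1.0
finger_force: 0.0
```

```bash
python3 st.py
```

```text
q [ 2.203 -0.414 -0.003  1.981 -0.     2.76 ] p [-0.15   0.07   0.482] t 3.9 
R [-0.849  0.528 -0.     0.528  0.849  0.001  0.001  0.    -1.   ] lean 0.05 dir 122.6 yaz 58.12 F [ 0.246 -0.093 -0.638] [-0.029 -0.021  0.03 ] g 1.0003724461260488 0.0
```

```bash
python3 - <<'E'
from h import *
s,R,p=tool();a=np.radians(np.linspace(155.1,-19.5,19));P=np.c_[np.cos(a),np.sin(a)]*.166
c=p[:2].copy();o=[]
for t in P[1:]:
    d=np.r_[t-c,0]@R*1e3;d=np.round(d);o+=[int(d[0]),int(d[1]),0,0];c+= (R@np.r_[d[:2],0]/1e3)[:2]
for i in range(0,72,24):print(o[i:i+24])
E
```

```text
[1, 28, 0, 0, -3, 28, 0, 0, -9, 27, 0, 0, -12, 25, 0, 0, -17, 22, 0, 0, -21, 20, 0, 0]
[-23, 15, 0, 0, -25, 12, 0, 0, -28, 7, 0, 0, -28, 2, 0, 0, -28, -2, 0, 0, -27, -7, 0, 0]
[-25, -12, 0, 0, -24, -16, 0, 0, -20, -19, 0, 0, -17, -22, 0, 0, -12, -25, 0, 0, -9, -27, 0, 0]
```

>>> jog_arm:
  targets: [1, 28, 0, 0, -3, 28, 0, 0, -9, 27, 0, 0, -12, 25, 0, 0, -17, 22, 0, 0, -21, 20, 0, 0]

```text
t: 4.5
tcp_pos: [-0.0174, 0.1656, 0.4814]
tcp_rot: [-0.0, 0.274, 0.962, 0.001]
contact_force: [-0.4, 2.0, 0.5]
grip_width: 0.998
finger_force: 0.0
```

>>> jog_arm:
  targets: [-23, 15, 0, 0, -25, 12, 0, 0, -28, 7, 0, 0, -28, 2, 0, 0, -28, -2, 0, 0, -27, -7, 0, 0]

```text
t: 5.1
tcp_pos: [0.1322, 0.1023, 0.4814]
tcp_rot: [0.001, 0.275, 0.962, 0.0]
contact_force: [0.2, 0.8, -0.7]
grip_width: 0.999
finger_force: 0.0
```

```bash
python3 st.py
```

```text
q [ 0.159 -0.412 -0.003  1.978  0.     0.715] p [0.132 0.102 0.481] t 5.1 
R [-0.849  0.528  0.001  0.528  0.849  0.    -0.001  0.001 -1.   ] lean 0.07 dir 18.6 yaz 58.12 F [ 0.196  0.796 -0.706] [ 0.008 -0.037 -0.011] g 0.9987805706184993 0.0
```

Clear so far, so I'll continue the swing.

>>> jog_arm:
  targets: [-25, -12, 0, 0, -24, -16, 0, 0, -20, -19, 0, 0, -17, -22, 0, 0, -12, -25, 0, 0, -9, -27, 0, 0, 0, 0, 0, 0]

```text
t: 5.8
tcp_pos: [0.1569, -0.0607, 0.481]
tcp_rot: [-0.0, 0.282, 0.96, -0.0]
contact_force: [-0.0, 0.3, -0.2]
grip_width: 1.0
finger_force: 0.0
```

>>> jog_arm:
  targets: [0, 0, -30, 0, 0, 0, -30, 0, 0, 0, -30, 0, 0, 0, -30, 0, 0, 0, -30, 0, 0, 0, 0, 0]

```text
t: 6.4
tcp_pos: [0.1606, -0.0583, 0.6263]
tcp_rot: [0.005, 0.274, 0.962, -0.003]
contact_force: [-0.5, -1.0, 0.7]
grip_width: 1.001
finger_force: 0.0
```

```bash
python3 st.py
```

```text
q [-0.835 -0.208  0.568  2.336 -0.    -0.281] p [ 0.161 -0.058  0.626] t 6.4 
R [-0.85   0.527  0.007  0.527  0.85  -0.008 -0.011 -0.003 -1.   ] lean 0.63 dir -49.0 yaz 58.21 F [-0.486 -0.959  0.745] [-0.059 -0.047 -0.03 ] g 1.0009328588455078 0.0
```

The out-of-reach pose tilts the tool in the direction I want. I'll keep going.

>>> jog_arm:
  targets: [0, 0, -40, 0, 0, 0, -40, 0, 0, 0, -40, 0, 0, 0, -40, 0, 0, 0, 0, 0]

```text
t: 6.9
tcp_pos: [0.1815, -0.0622, 0.6524]
tcp_rot: [0.04, 0.274, 0.961, -0.027]
contact_force: [-0.3, -0.0, 0.8]
grip_width: 1.002
finger_force: 0.0
```

```bash
python3 st.py
```

```text
q [-0.736 -0.175  0.688  2.337 -0.014 -0.182] p [ 0.182 -0.062  0.652] t 6.9 
R [-0.847  0.528  0.062  0.524  0.849 -0.075 -0.092 -0.031 -0.995] lean 5.57 dir -50.3 yaz 58.1 F [-0.274 -0.033  0.757] [0.013 0.08  0.081] g 1.0020614155170373 0.0
```

>>> jog_arm:
  targets: [20, 0, -40, 0, 20, 0, -40, 0, 20, 0, -40, 0, 20, 0, -40, 0, 20, 0, -40, 0, 0, 0, 0, 0]

```text
t: 7.5
tcp_pos: [0.1267, 0.0002, 0.666]
tcp_rot: [0.095, 0.271, 0.956, -0.058]
contact_force: [-0.6, 0.4, 0.1]
grip_width: 0.997
finger_force: 0.0
```

```bash
python3 st.py
```

```text
q [-0.462 -0.316  0.659  2.338 -0.078  0.082] p [0.127 0.    0.666] t 7.5 
R [-0.835  0.529  0.15   0.507  0.847 -0.162 -0.213 -0.059 -0.975] lean 12.76 dir -47.1 yaz 58.0 F [-0.638  0.447  0.095] [0.156 0.19  0.029] g 0.9968486983491264 0.0
```

>>> jog_arm:
  targets: [-30, -16, 0, 0, -30, -16, -10, 0, -4, -2, -40, 0, -4, -2, -40, 0, -4, -2, -40, 0, -4, -2, -40, 0, -4, -2, -40, 0, 0, 0, 0, 0]

```text
t: 8.3
tcp_pos: [0.1711, -0.0445, 0.7156]
tcp_rot: [0.149, 0.27, 0.947, -0.088]
contact_force: [0.7, -0.0, -0.3]
grip_width: 0.997
finger_force: 0.0
```

```bash
python3 st.py
```

```text
q [-0.579 -0.219  0.887  2.338 -0.079 -0.037] p [ 0.171 -0.044  0.716] t 8.3 
R [-0.81   0.538  0.235  0.485  0.839 -0.247 -0.33  -0.086 -0.94 ] lean 19.93 dir -46.5 yaz 57.35 F [ 0.716 -0.034 -0.337] [0.234 0.215 0.002] g 0.9966167701025764 0.0
```

>>> jog_arm:
  targets: [-20, -25, -10, 0, -10, -20, -40, 0, 5, -5, -40, 0, 5, -5, -40, 0, 5, -5, -40, 0, 5, -5, -40, 0, 5, -5, -40, 0, 0, 0, 0, 0]

```text
t: 9.1
tcp_pos: [0.1537, -0.0568, 0.7705]
tcp_rot: [0.228, 0.259, 0.926, -0.154]
contact_force: [-0.9, 1.0, -0.1]
grip_width: 1.004
finger_force: 0.0
```

```bash
python3 st.py
```

```text
q [-0.445 -0.221  1.062  2.338 -0.219  0.043] p [ 0.154 -0.057  0.77 ] t 9.1 
R [-0.762  0.551  0.342  0.41   0.818 -0.403 -0.501 -0.167 -0.849] lean 31.91 dir -49.7 yaz 56.06 F [-0.895  1.04  -0.092] [0.402 0.25  0.031] g 1.003599209304517 0.0
```

>>> jog_arm:
  targets: [10, 17, 8, 0, 10, 17, 8, 0, 10, 17, 8, 0, 10, 17, 8, 0, 10, 17, 8, 0, 10, 17, 8, 0, 10, 17, 8, 0, 10, 17, 8, 0]

```text
t: 9.9
tcp_pos: [0.1836, 0.046, 0.6632]
tcp_rot: [0.219, 0.257, 0.93, -0.148]
contact_force: [0.3, -0.4, 0.2]
grip_width: 1.003
finger_force: 0.0
```

```bash
python3 st.py
```

```text
q [ 0.639 -0.198  0.554  2.284 -0.533  1.167] p [0.184 0.046 0.663] t 9.9 
R [-0.773  0.542  0.33   0.413  0.824 -0.388 -0.482 -0.163 -0.861] lean 30.61 dir -49.6 yaz 56.68 F [ 0.31  -0.424  0.197] [0.31  0.304 0.001] g 1.002762844469417 0.0
```

>>> jog_arm:
  targets: [22, 30, 5, 0, 22, 30, 5, 0, 22, 30, 5, 0, 22, 30, 5, 0, 22, 30, 5, 0, 22, 30, 5, 0, 22, 30, 5, 0, 22, 30, 5, 0]

```text
t: 10.7
tcp_pos: [0.1921, 0.3008, 0.5045]
tcp_rot: [0.219, 0.257, 0.929, -0.149]
contact_force: [0.4, 0.4, 0.7]
grip_width: 0.997
finger_force: 0.0
```

>>> jog_arm:
  targets: [0, 0, 0, 0.14, 0, 0, 0, 0.14, 0, 0, 0, 0.04, 0, 0, 0, 0]

```text
t: 11.1
tcp_pos: [0.1926, 0.2996, 0.5054]
tcp_rot: [0.24, 0.403, 0.876, -0.113]
contact_force: [-0.2, -0.2, -1.1]
grip_width: 1.005
finger_force: 0.0
```

```bash
python3 st.py
```

```text
q [ 1.162  0.138  0.381  2.072 -0.476  2.086] p [0.193 0.3   0.505] t 11.1 
R [-0.561  0.759  0.33   0.651  0.651 -0.39  -0.511 -0.004 -0.859] lean 30.75 dir -49.8 yaz 40.58 F [-0.215 -0.234 -1.148] [0.301 0.343 0.027] g 1.0045264305438768 0.0
```

>>> jog_arm:
  targets: [30, 25, 22, 0, 30, 25, 22, 0, 30, 25, 22, 0, 30, 25, 22, 0, 30, 25, 22, 0, 30, 25, 22, 0, 0, 0, 0, 0]

```text
t: 11.8
tcp_pos: [0.2512, 0.4636, 0.2941]
tcp_rot: [0.24, 0.402, 0.876, -0.116]
contact_force: [-0.4, -0.5, -0.1]
grip_width: 0.998
finger_force: 0.0
```

```bash
cat >> st.py <<'E'
import sys
if len(sys.argv)>3:
    d=(np.array([float(a) for a in sys.argv[1:4]])-p)*1e3;t=R.T@d;n=int(np.ceil(np.linalg.norm(d)/44));print('tool mm',t,'rows',n,t/n)
E
python3 st.py .40 .45 .20
```

```text
q [ 1.181  0.443  0.272  1.675 -0.47   2.108] p [0.251 0.464 0.294] t 11.8 
R [-0.561  0.76   0.327  0.649  0.65  -0.396 -0.514 -0.01  -0.858] lean 30.92 dir -50.5 yaz 40.52 F [-0.38  -0.537 -0.119] [ 0.347  0.315 -0.06 ] g 0.9983874062454743 0.0
tool mm [-44.037 105.239 134.783] rows 5 [-8.807 21.048 26.957]
```

>>> jog_arm:
  targets: [-9, 21, 27, 0, -9, 21, 27, 0, -9, 21, 27, 0, -9, 21, 27, 0, -9, 21, 27, 0, -14, 3, 37, 0, -14, 3, 37, 0, -14, 3, 37, 0]

```text
t: 12.6
tcp_pos: [0.4688, 0.3831, 0.1344]
tcp_rot: [0.24, 0.403, 0.876, -0.111]
contact_force: [0.8, 0.8, 0.2]
grip_width: 1.002
finger_force: 0.0
```

```bash
python3 st.py .467 .384 .125; python3 -c "
from h import *
a=env.camera('scene')[190:310,190:310];b=env.camera('top')[130:210,180:260]
cv2.imwrite('pics/v2.png',np.hstack([cv2.resize(x,(400,400),interpolation=cv2.INTER_CUBIC) for x in(a,b)])[:,:,::-1])"
```

```text
q [ 0.805  0.487 -0.042  1.101 -0.533  1.685] p [0.469 0.383 0.134] t 12.6 
R [-0.559  0.76   0.331  0.653  0.65  -0.388 -0.511 -0.001 -0.86 ] lean 30.71 dir -49.5 yaz 40.53 F [0.781 0.779 0.197] [0.325 0.28  0.015] g 1.0023976186142347 0.0
tool mm [ 6.368 -0.745  7.13 ] rows 1 [ 6.368 -0.745  7.13 ]
```

View pics/v2.png

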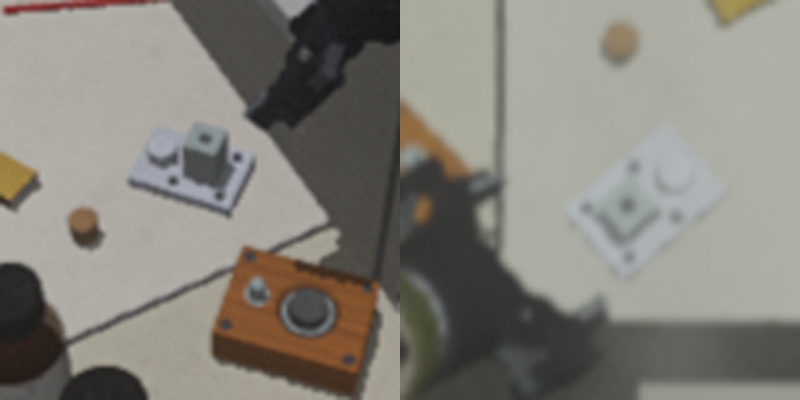

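```bash
python3 st.py .5066 .337 .0217|tail -1
```

```text
tool mm [  7.106   2.522 123.673] rows 3 [ 2.369  0.841 41.224]
```

>>> jog_arm:
  targets: [4, 1, 40, 0, 3, 1, 40, 0, 0, 1, 24, 0, 0, 0, 20, 0, 0, 0, 0, 0]

```text
t: 13.2
tcp_pos: [0.5069, 0.3406, 0.0229]
tcp_rot: [0.24, 0.404, 0.876, -0.113]
contact_force: [-0.1, -0.5, -0.1]
grip_width: 0.995
finger_force: 0.0
```

```bash
python3 st.py .5066 .337 .0217
```

```text
q [ 0.712  0.569 -0.211  0.799 -0.536  1.579] p [0.507 0.341 0.023] t 13.2 
R [-0.559  0.762  0.328  0.653  0.648 -0.391 -0.511 -0.004 -0.86 ] lean 30.71 dir -50.0 yaz 40.38 F [-0.113 -0.529 -0.088] [ 0.356  0.338 -0.046] g 0.9950817673070014 0.0
tool mm [-1.587 -2.559  2.377] rows 1 [-1.587 -2.559  2.377]
```

>>> jog_arm:
  targets: [0, 0, 0, 0, 0, 0, 0, 0, 0, 0, 0, 0, 0, 0, 0, 0, 0, 0, 0, 0, 0, 0, 0, 0, 0, 0, 0, 0, 0, 0, 0, 0]
  hand: 1
  force: 60

```text
t: 14.0
tcp_pos: [0.5088, 0.3427, 0.0258]
tcp_rot: [0.241, 0.405, 0.875, -0.11]
contact_force: [-3.6, 1.9, 5.3]
grip_width: 0.319
finger_force: 61.1
```

```bash
python3 st.py
```

```text
q [ 0.713  0.566 -0.207  0.799 -0.537  1.58 ] p [0.509 0.343 0.026] t 14.0 
R [-0.556  0.762  0.333  0.655  0.648 -0.388 -0.511  0.002 -0.859] lean 30.76 dir -49.4 yaz 40.38 F [-3.58   1.922  5.336] [ 0.121  0.562 -0.113] g 0.3185448035378202 61.12256649881601
```

>>> jog_arm:
  targets: [0, 0, 0, 0, 0, 0, 0, 0, -18, 0, -30, 0, -18, 0, -30, 0, 0, 0, 0, -0.045]
  force: 90

```text
t: 14.5
tcp_pos: [0.5113, 0.3437, 0.0996]
tcp_rot: [0.24, 0.386, 0.884, -0.113]
contact_force: [0.1, 1.3, -1.7]
grip_width: 0.309
finger_force: 89.5
```

```bash
python3 st.py .508 .502 .095
```

```text
q [ 0.712  0.49  -0.13   0.946 -0.537  1.534] p [0.511 0.344 0.1  ] t 14.5 
R [-0.587  0.736  0.337  0.628  0.677 -0.385 -0.512 -0.014 -0.859] lean 30.79 dir -48.8 yaz 42.59 F [ 0.067  1.271 -1.663] [0.601 0.384 0.031] g 0.30919630631999273 89.52651500701904
tool mm [103.656 104.764 -58.127] rows 4 [ 25.914  26.191 -14.532]
```

>>> jog_arm:
  targets: [26, 26, -15, 0, 26, 26, -15, 0, 26, 26, -14, 0, 26, 26, -14, 0, 0, 0, 0, 0, 0, 0, 0, 0]

```text
t: 15.1
tcp_pos: [0.5042, 0.5002, 0.087]
tcp_rot: [0.238, 0.384, 0.884, -0.117]
contact_force: [-0.7, 0.2, -2.5]
grip_width: 0.306
finger_force: 89.9
```

```bash
python3 st.py; python3 -c "
from h import *
a=env.camera('scene');b=env.camera('top')
cv2.imwrite('pics/v3s.png',a[:,:,::-1]);cv2.imwrite('pics/v3t.png',b[:,:,::-1])
cv2.imwrite('pics/v3.png',np.hstack([cv2.resize(x,(400,400),interpolation=cv2.INTER_CUBIC) for x in(a[220:320,225:325],b[130:210,140:220])])[:,:,::-1])"
```

```text
q [ 0.882  0.755  0.309  1.231 -0.528  1.73 ] p [0.504 0.5   0.087] t 15.1 
R [-0.591  0.736  0.331  0.624  0.677 -0.39  -0.511 -0.024 -0.859] lean 30.77 dir -49.7 yaz 42.62 F [-0.66   0.225 -2.546] [ 0.558  0.491 -0.054] g 0.3060482920053084 89.94458198547363
```

View pics/v3.png

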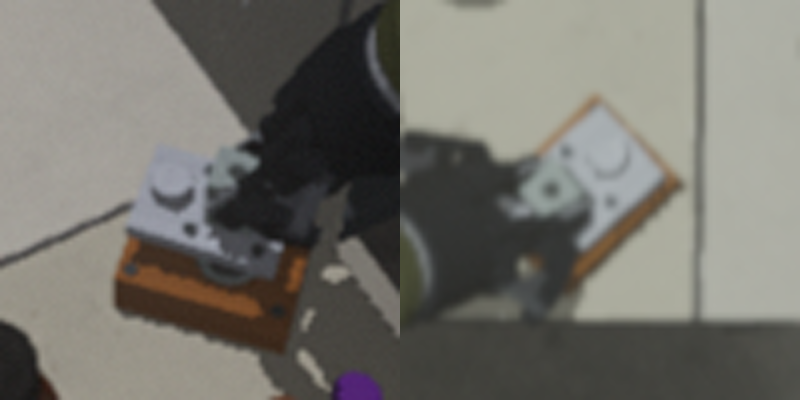

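```bash
python3 - <<'E'
from h import *
np.set_printoptions(precision=4,suppress=True)
t=lambda u,v:((u+.5)/5-.5+140,(v+.5)/5-.5+130)
S2=lambda u,v:((u+.5)/4-.5+225,(v+.5)/4-.5+220)
o={'top':[((0,0,50),t(152,188)),((-38,0,24),t(208,149)),((-56,-30,10),t(198,103)),((-56,30,10),t(270,187))],
'scene':[((0,0,50),S2(237,157)),((-38,0,24),S2(172,182)),((-56,-30,10),S2(128,230)),((-56,30,10),S2(157,150))]}
x,r=fit(o,[.5,.5,2.3,.06]);print(x,np.degrees(x[2]));print(r.round(1).tolist())
f=lambda p:None
g=least_squares(lambda p:np.concatenate([(proj(n,w([p[0],p[1],p[2],.0615-.003],[a for a,_ in q]))-np.array([b for _,b in q])).ravel() for n,q in o.items()]),[.5,.5,2.3]);print(g.x,np.degrees(g.x[2]))
E
```

```text
[0.4994 0.503  2.3412 0.0524] 134.13941298326603
[[0.2, 1.4], [-0.3, 1.6], [0.1, 0.4], [-1.0, -2.4], [0.1, 3.7], [-0.2, -0.1], [-0.6, -0.2], [-0.3, -0.6]]
[0.4993 0.503  2.3566] 135.02428235607377
```

>>> jog_arm:
  targets: [0, 5, 0, 0, 1, 0, 2, 0, 2, 0, 4, 0, 2, 0, 3, 0, 0, 0, 0, 0]

```text
t: 15.7
tcp_pos: [0.5084, 0.5018, 0.0776]
tcp_rot: [0.238, 0.385, 0.884, -0.117]
contact_force: [-0.7, -0.2, -2.7]
grip_width: 0.306
finger_force: 89.9
```

```bash
python3 st.py
```

```text
q [ 0.879  0.768  0.311  1.218 -0.528  1.729] p [0.508 0.502 0.078] t 15.7 
R [-0.59   0.737  0.331  0.625  0.676 -0.391 -0.511 -0.024 -0.859] lean 30.77 dir -49.8 yaz 42.51 F [-0.724 -0.159 -2.692] [0.53  0.512 0.014] g 0.3056605689974614 89.94388863444328
```

>>> jog_arm:
  targets: [1, 0, 1.7, 0, 1, 0, 1.7, 0, 0, 0, 0, 0]

```text
t: 16.0
tcp_pos: [0.5085, 0.5026, 0.0743]
tcp_rot: [0.238, 0.385, 0.884, -0.116]
contact_force: [-0.1, 0.9, -2.4]
grip_width: 0.312
finger_force: 89.9
```

>>> jog_arm:
  targets: [1, 0, 1.7, 0, 0, 0, 0, 0]

```text
t: 16.2
tcp_pos: [0.5086, 0.5026, 0.0724]
tcp_rot: [0.238, 0.385, 0.884, -0.116]
contact_force: [0.4, 1.0, -3.1]
grip_width: 0.31
finger_force: 89.9
```

>>> jog_arm:
  targets: [1, 0, 1.7, 0, 1, 0, 1.7, 0, 0, 0, 0, 0]

```text
t: 16.5
tcp_pos: [0.5085, 0.5025, 0.0683]
tcp_rot: [0.238, 0.385, 0.884, -0.116]
contact_force: [0.4, 1.1, -2.6]
grip_width: 0.305
finger_force: 89.9
```

>>> jog_arm:
  targets: [1, 0, 1.7, 0, 1, 0, 1.7, 0, 0, 0, 0, 0]

```text
t: 16.8
tcp_pos: [0.509, 0.5027, 0.0659]
tcp_rot: [0.239, 0.385, 0.884, -0.116]
contact_force: [-1.8, 2.2, 4.9]
grip_width: 0.313
finger_force: 90.9
```

```bash
python3 st.py
```

```text
q [ 0.879  0.776  0.296  1.191 -0.529  1.729] p [0.509 0.503 0.066] t 16.8 
R [-0.589  0.737  0.333  0.626  0.676 -0.389 -0.512 -0.02  -0.859] lean 30.79 dir -49.4 yaz 42.55 F [-1.83   2.163  4.862] [ 0.372  0.332 -0.026] g 0.3133697452968109 90.86693868041039
```

>>> jog_arm:
  targets: [1, 0, 1.7, 0, 1, 0, 1.7, 0, 0, 0, 0, 0]

```text
t: 17.1
tcp_pos: [0.5089, 0.5029, 0.0624]
tcp_rot: [0.239, 0.385, 0.884, -0.115]
contact_force: [-2.5, 2.2, 7.3]
grip_width: 0.313
finger_force: 91.3
```

>>> jog_arm:
  targets: [1, 0, 1.7, 0, 0, 0, 0, 0]

```text
t: 17.3
tcp_pos: [0.5089, 0.5029, 0.0624]
tcp_rot: [0.24, 0.385, 0.884, -0.115]
contact_force: [-5.9, 1.0, 14.1]
grip_width: 0.31
finger_force: 92.0
```

```bash
python3 st.py
```

```text
q [ 0.88   0.777  0.29   1.182 -0.53   1.729] p [0.509 0.503 0.062] t 17.3 
R [-0.588  0.736  0.335  0.626  0.677 -0.388 -0.512 -0.019 -0.859] lean 30.85 dir -49.2 yaz 42.59 F [-5.85   0.956 14.082] [-0.541  0.376 -0.377] g 0.31016456201969034 91.972781047225
```

>>> jog_arm:
  targets: [1, 0, 1.7, 0, 1, 0, 1.7, 0, 0, 0, 0, 0]

```text
t: 17.6
tcp_pos: [0.5088, 0.5029, 0.0622]
tcp_rot: [0.241, 0.385, 0.883, -0.115]
contact_force: [-11.4, -1.5, 28.7]
grip_width: 0.311
finger_force: 93.8
```

```bash
python3 st.py;python3 -c "
from h import *
a=env.camera('scene');b=env.camera('top')
cv2.imwrite('pics/v4.png',np.hstack([cv2.resize(x,(400,400),interpolation=cv2.INTER_CUBIC) for x in(a[230:310,235:315],b[130:210,140:220])])[:,:,::-1])"
```

```text
q [ 0.881  0.776  0.286  1.179 -0.532  1.73 ] p [0.509 0.503 0.062] t 17.6 
R [-0.587  0.736  0.338  0.625  0.677 -0.388 -0.514 -0.017 -0.857] lean 30.96 dir -49.0 yaz 42.64 F [-11.427  -1.537  28.668] [-1.994  0.528 -1.175] g 0.3111779441076416 93.77823740243912
```

View pics/v4.png

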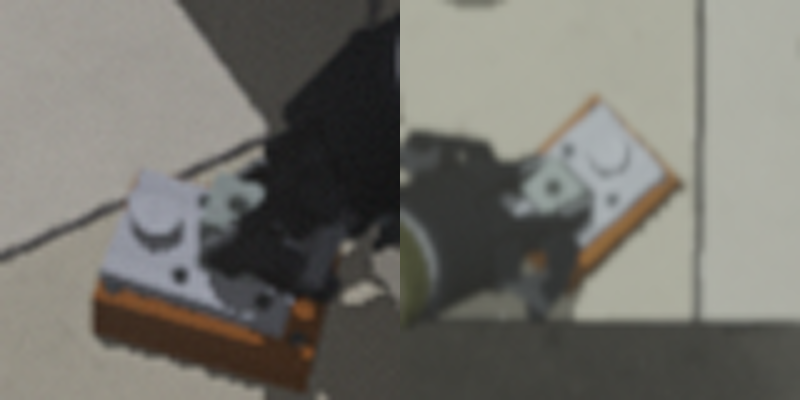

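The cover is home: it stopped hard at the expected height, about 5.5 mm after touching the bung. In v4 the plate lies flush on the jig with the cap at the pin end. I'll let it settle, then hand in.

>>> jog_arm:
  targets: [0, 0, 0, 0, 0, 0, 0, 0, 0, 0, 0, 0, 0, 0, 0, 0, 0, 0, 0, 0]

```text
t: 18.2
tcp_pos: [0.5089, 0.5029, 0.0622]
tcp_rot: [0.241, 0.385, 0.883, -0.114]
contact_force: [-13.0, -1.5, 28.9]
grip_width: 0.308
finger_force: 93.8
```

```bash
python3 st.py; python3 -c "
from station import env
print(env.close_job())"
```

```text
q [ 0.881  0.776  0.286  1.179 -0.532  1.729] p [0.509 0.503 0.062] t 18.2 
R [-0.587  0.736  0.338  0.625  0.677 -0.388 -0.514 -0.017 -0.858] lean 30.95 dir -49.0 yaz 42.63 F [-13.004  -1.509  28.864] [-1.983  0.554 -1.23 ] g 0.3075788680636359 93.7745475769043
the job is handed in; nothing more can be done
None
```

I handed the job in at 18.2 s with the cover over the pin and pressed against a hard stop at about 29 N, fingers still gripping it. By height and force readings the cover is fully home, but the hand-in returned no verdict.

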